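# Shut and lock the fuse hatch in a luggage-floor moulding

### The arm

A 6-joint arm with a two-finger parallel gripper is mounted at the origin on the work surface. World frame = base frame: x ahead of the robot, y to its left, z up, the work surface at z = 0. Lengths are in mm, angles in rad, forces in N, time in s.
With the tool pointing down it reaches from about 400 to 925 mm from the base axis. Payload 12.5 kg.
Tool frame: the origin (TCP) lies at the centre of the arm's flange, where the gripper is bolted on; the fingertips stand 190 mm ahead of it and the grasp point (between the pads) lies 171 mm ahead of it; z points along the fingers, y is the line along which they close (so a half turn about z gives the same grasp; the last joint's range is limited). The gripper opens to 95 mm and grips with 3 to 60 N. Pads are 20 mm wide; open, the fingers measure 119 mm over their backs; the gripper's body (75 mm by 180 mm) begins 59 mm behind the grasp point.
Start: joints at [-1.291, 0.491, 1.559, -0, 1.092, -0.106], TCP at [235.207, -579.053, 404.761] pointing down, gripper open.
Joint ranges: [-3.1, 3.1], [-0.84, 2.19], [0.05, 2.79], [-1.13, 4.28], [0.06, 2.93], [-2.69, 2.69]. Speed limits (rad/s): [2.22, 2.22, 2.79, 3.14, 3.14, 3.14].

### API

Orientations are given as [roll, pitch, yaw] about the fixed x, y, z axes, in that order (R = Rz(yaw) Ry(pitch) Rx(roll)).
In Python, from cell import env, read_camera, search_frame, cut_out gives the robot as it stands. The module is installed in compiled form; this text tells all that it offers.
- The arm moves only by the tool move_arm, never from a script. Its argument "commands" is a list of rows, each a list of 3 entries, a list of its own where there are three numbers: the shift along the world's x, y, z normalised to -1 to 1, where 1 is 0.03 m, then the turn about the world's z normalised to -1 to 1, where 1 is 0.08 rad, then the opening, from -1 (shut) to 1 (fully open), so that 0 is half open. A call has 1 to 20 rows; each row shifts and turns the commanded pose from where the row before left it; what a row does not reach is not made up. A row lasts 1/12 s, in which the tool goes at most 41.7 mm and 7.16 degrees, less where a joint would pass 70% of its speed; a pose out of reach is approached as far as the arm can. A call with a number of a shift or a turn outside -1 to 1 is refused whole. A call with a gripper value outside its range is refused whole. The fingers move at their own pace and stop on an object; the grip force is fixed at half the most. Time passes only in rows, so rows that do not move let the fingers close. It gives the time, the measured TCP pose, the force, the opening and the grip force at its end, in the units of the state.
- env.state(): the state, without advancing time (a new reading comes with each control period).
- read_camera(name): name is "side" or "top" or "wrist"; returns a dict with "image" (480x640x3 uint8, red, green, blue), "fx", "fy", "cx", "cy" (pixels), "D" ([k1, k2, p1, p2, k3] as OpenCV has them; the pictures are not rectified), "rvec" (rotation vector, rad) and "tvec" (3), from world to camera coordinates, as OpenCV has them. Camera axes: x right, y down, z forward; pixel columns grow to the right and rows downward; lengths in mm; the calibration is good to about 2 mm. A picture is of the moment at which its call begins. There is no depth.
- env.job_done(): hands the job in; it is judged then, once.
Trained networks look in a picture, given as the dict that the camera call returned (one of the last four; its "shot" number tells which), for a name from the list of things; names that differ only in an ending like _2 or _b are one class to them, and where a whole thing is asked for, a point or a joint stands for the part that bears it (a point fixed in the world has none). Each returns a list of dicts, best first, with "confidence" (0 to 1); they miss things now and then, are a little off and sometimes report something else, mostly with a low value. They report only what shows in the picture. A call takes as long as a camera call.
- search_frame(thing, picture): "at" ([column, row] in pixels, amid what is visible of it).
- cut_out(thing, picture): "region" (480x640 bool, what is visible of it) and "at" ([column, row] in pixels, amid what is visible of it).
The state is a dict: "t": time; "joints": joint angles; "qvel": joint speeds; "tau": joint torques, N m; "eef_pos": TCP position; "tcp_rot": TCP orientation; "ft_force": force on the tool from outside, world axes, zero at the start; "moment": the same for the moment, N m; "opening": opening from 0.0 (shut) to 1.0 (fully open); "grip_force": force on a finger pad.
Only numpy, scipy, OpenCV 4.12 (cv2) and the standard library are available. Lean on these libraries where they do the work, as an engineer would, in place of code of your own. Each camera call takes 0.05 s, during which the arm holds its last target. There are 200 camera calls.

### The job

Push the open fuse hatch of the luggage-floor moulding down until it is nearly level with the floor around it. Then set a fingertip in the slot of its round turn-lock, press the hatch down onto its foam seal and turn the lock a quarter turn clockwise to its stop, so that the hatch stays locked flush when you take your hand away. Only pushing is needed: pick nothing up, do not throw the hatch open any wider, and leave the socket, the spray can and the screwdriver where they are.

Things in the scene. Friction and masses are not known exactly. Their poses are not given: they have to be found in the camera images.
- moulding: Black moulded car luggage-floor section, grey carpet on top, 370 x 410 x 100 mm (x, y, z), fixed on the bench. Origin: centre of its underside, on the bench; x points to the hinge side (away from the robot), z up. The carpet is 100 mm above the bench. The hatch opening spans x -120 to +130 mm, y -130 to +130 mm.
- hatch (a joint): Opening angle of the hatch, rad: 0 = level with the carpet, grows as it opens (0.3 to 0.6 at the start, stop at 1.0). Black plastic plate 247 x 256 x 14 mm, 0.4 kg with its lock. The stiff hinge holds it where it is left; 1 to 4 N at its middle pushes it down. It can be pressed 0.018 rad (3 mm at the lock) below level before it is solid.
- hatch_hinge (a point): Middle of the hatch's hinge line, at x = +130 mm, y = 0, z = 100 mm of the moulding, level with the hatch's top face; the line runs along the moulding's y. This frame has the moulding's axes when the hatch is shut and tilts with the hatch.
- hatch_edge (a point): Middle of the hatch's free edge (the one nearest the robot), on its top face, 249 mm from the hinge. A foam seal lies under this edge: unlocked, the pushed-down hatch rests about 5 to 9 mm proud here (0.02 to 0.035 rad). Pressing it level takes 10 to 16 N at the lock and moves the lock down 4 to 6 mm. Only the lock keeps it level.
- lock (a joint): Angle of the turn-lock, rad: 0 = open (0 to 0.3 at the start), grows clockwise from above, solid stop at 1.571 = locked. Stiff: about 5 N at 26 mm from its axis; stays where left. The pointer on its rim shows its tongue: at the moulding's -y side when open, at the free edge when locked. Past 0.5 rad the tongue jams on a striker bar unless the hatch is held pressed level or just below.
- slot (a point): Centre of the floor of the lock's finger slot, on its axis: 180 mm from the hinge line, midway across the hatch, 4 mm above the hatch's top face. y runs along the slot, z is the lock's axis (up when shut). The lock is a round grey dial, 104 mm across, 20 mm high; the slot runs right across its middle, 38 mm wide, 16 mm deep, ends open, along the hinge line when open.
- socket: Bystander: chrome socket, 30 mm diameter, 50 mm tall, standing on the carpet at the hatch's +y side. Origin: centre of its underside.
- spray_can: Bystander: spray can, 65 mm diameter, 188 mm tall, standing on the bench at the moulding's -y side. Origin: centre of its underside.
- screwdriver: Bystander: screwdriver, black handle, 210 mm long, 26 mm thick, lying on the bench at the moulding's +y side. Origin: underside at mid-length; x points to its tip.

How it is judged:
By the outcome, as a careful person would: the job done as asked, in the order asked, and still so for the second after the job is handed in, with the robot touching nothing.
It also fails if it takes over 51 s, if anything falls off the work surface, if the arm or the gripper's body presses on something with over 40 N, if the wrist force passes 120 N, or if a joint passes its speed limit or range.

## Working session

There is one attempt and no reset: what is moved stays moved. The work goes in short steps, Python scripts to look and compute and a tool call to move; the robot and the scene stay as the last step left them, time stands still between calls to the robot, and variables do not carry over. Pictures are saved under pics/ and viewed, at most 10 in all, crops included, and the job is handed in when it is done.

Besides the shell and the picture viewer there is one more tool, called after "Emit:" by a JSON object that holds its "op" and its "data", one argument or row to a line. move_arm: Moves the arm, as the interface text tells. Its arguments: {"type":"object","properties":{"commands":{"type":"array","items":{"type":"array"}}},"required":["commands"]}

```bash
mkdir -p pics
cat > h.py <<'E'
import numpy as np, cv2
from cell import env, read_camera, search_frame, cut_out
def save(p,n): cv2.imwrite('pics/'+n+'.png',p['image'][:,:,::-1])
def K(p): return np.array([[p['fx'],0,p['cx']],[0,p['fy'],p['cy']],[0,0,1.]])
def ray(p,uv):
    R=cv2.Rodrigues(np.array(p['rvec'],float))[0]; t=np.array(p['tvec'],float).ravel()
    q=cv2.undistortPoints(np.array([[uv]],float),K(p),np.array(p['D'],float))[0,0]
    d=R.T@np.array([q[0],q[1],1]); return -R.T@t,d/np.linalg.norm(d)
def onz(p,uv,z):
    o,d=ray(p,uv); return o+d*(z-o[2])/d[2]
def tri(a,b):
    A=np.zeros((3,3));c=np.zeros(3)
    for o,d in (a,b):
        M=np.eye(3)-np.outer(d,d);A+=M;c+=M@o
    return np.linalg.solve(A,c)
def proj(p,X): return cv2.projectPoints(np.array(X,float).reshape(-1,1,3),np.array(p['rvec'],float),np.array(p['tvec'],float),K(p),np.array(p['D'],float))[0][:,0]
E
python3 - <<'E'
from h import *
ps={n:read_camera(n) for n in('side','top')}
for n,p in ps.items():
    save(p,n+'0'); o,d=ray(p,(320,240)); print(n,o.round(),d.round(2))
R={}
for th in ['moulding','hatch','hatch_hinge','hatch_edge','lock','slot','socket','spray_can','screwdriver']:
    for n,p in ps.items():
        r=search_frame(th,p); R[th,n]=r
        print(th,n,[(np.round(x['at']).tolist(),round(x['confidence'],2)) for x in r[:2]])
    if R[th,'side'] and R[th,'top']: print('  tri',tri(ray(ps['side'],R[th,'side'][0]['at']),ray(ps['top'],R[th,'top'][0]['at'])).round())
E
```

```text
side [1091.  680. 1038.] [-0.37 -0.53 -0.77]
top [ 472.   31. 1502.] [ 0.11 -0.01 -0.99]
moulding side [([338.0, 253.0], 0.71)]
moulding top [([310.0, 256.0], 0.9)]
  tri [596.  40.  30.]
hatch side [([332.0, 217.0], 0.73)]
hatch top [([309.0, 250.0], 0.65)]
  tri [605.  38. 147.]
hatch_hinge side [([335.0, 217.0], 0.58)]
hatch_hinge top [([310.0, 243.0], 0.87)]
  tri [611.  40. 155.]
hatch_edge side [([334.0, 217.0], 0.7)]
hatch_edge top [([310.0, 246.0], 0.88)]
  tri [609.  38. 149.]
lock side [([350.0, 193.0], 0.92)]
lock top [([309.0, 257.0], 0.85), ([195.0, 245.0], 0.56)]
  tri [578.  42. 201.]
slot side [([348.0, 191.0], 0.77)]
slot top [([312.0, 258.0], 0.84)]
  tri [577.  36. 199.]
socket side [([354.0, 303.0], 0.8)]
socket top [([236.0, 213.0], 0.73)]
  tri [686. 206. 122.]
spray_can side [([215.0, 170.0], 0.69), ([348.0, 193.0], 0.32)]
spray_can top [([439.0, 209.0], 0.58)]
  tri [ 703. -262.   95.]
screwdriver side [([415.0, 358.0], 0.56)]
screwdriver top [([195.0, 245.0], 0.79), ([312.0, 257.0], 0.6)]
  tri [624. 316.  19.]
```

View pics/side0.png

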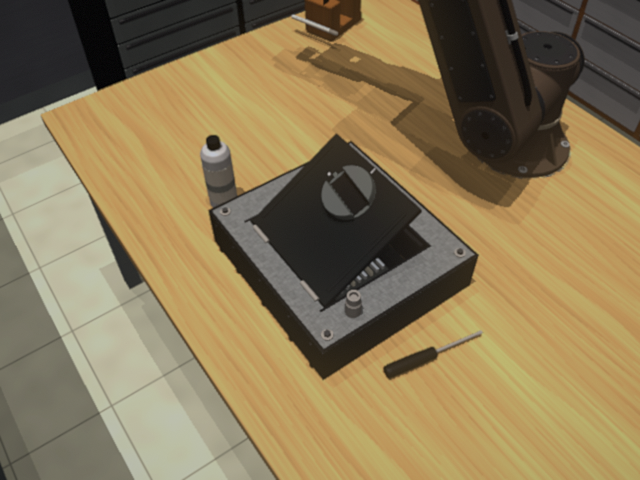

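View pics/top0.png

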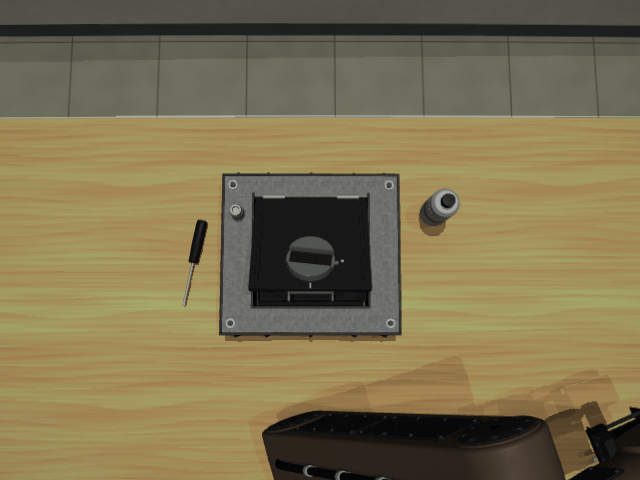

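Run:
```python
from h import *
s=env.state(); print({k:np.round(s[k],3).tolist() for k in('t','eef_pos','tcp_rot','ft_force','opening')})
p=read_camera('top'); q=read_camera('side')
C=np.array([onz(p,c,100) for c in[(223,175),(399,175),(401,334),(220,334)]]);print('corners',C.round(0).tolist())
c=C.mean(0); e=(C[0]+C[1]-C[2]-C[3]); yaw=np.arctan2(e[1],e[0])
e2=(C[0]+C[3]-C[1]-C[2]); print('center',c.round(1),'yaw',yaw,np.arctan2(-e2[0],e2[1]))
Cs=np.array([onz(q,k,100) for k in[(325,350),(211,212),(477,257)]]);print('side +x+y,+x-y,-x+y',Cs.round().tolist())
L=tri(ray(q,search_frame('lock',q)[0]['at']),ray(p,search_frame('lock',p)[0]['at']));print('lock',L.round())
u=np.array([np.cos(yaw),np.sin(yaw)]);H=c[:2]+130*u
d=(H-L[:2])@u; print('hinge',H.round(),'d',d,'angle',np.arctan2(L[2]-100,d)-np.arctan2(15,180), np.hypot(d,L[2]-100))
```

```text
{'t': 1.0, 'eef_pos': [235.207, -579.064, 404.792], 'tcp_rot': [3.141, 0.0, 0.386], 'ft_force': [-0.396, 0.413, 0.318], 'opening': 1.002}
corners [[777.0, 241.0, 100.0], [777.0, -166.0, 100.0], [412.0, -164.0, 100.0], [414.0, 243.0, 100.0]]
center [595.2  38.4 100. ] yaw -0.005031486622792072 -0.00291762182254804
side +x+y,+x-y,-x+y [[777.0, 240.0, 100.0], [779.0, -158.0, 100.0], [421.0, 247.0, 100.0]]
lock [576.  37. 189.]
hinge [725.  38.] d 149.2065918051806 angle 0.4523972059797756 173.49725007895242
```

Emit:
{"op": "move_arm", "data": {
  "commands": [
    [[0.37,0.59,0.06],0.98,0.26],
    [[0.37,0.59,0.06],0.98,0.26],
    [[0.37,0.59,0.06],0.98,0.26],
    [[0.37,0.59,0.06],0.98,0.26],
    [[0.37,0.59,0.06],0.98,0.26],
    [[0.37,0.59,0.06],0.98,0.26],
    [[0.37,0.59,0.06],0.98,0.26],
    [[0.37,0.59,0.06],0.98,0.26],
    [[0.37,0.59,0.06],0.98,0.26],
    [[0.37,0.59,0.06],0.98,0.26],
    [[0.37,0.59,0.06],0.98,0.26],
    [[0.37,0.59,0.06],0.98,0.26],
    [[0.37,0.59,0.06],0.98,0.26],
    [[0.37,0.59,0.06],0.98,0.26],
    [[0.37,0.59,0.06],0.98,0.26],
    [[0.37,0.59,0.06],0.98,0.26],
    [[0.37,0.59,0.06],0.98,0.26],
    [[0.37,0.59,0.06],0.98,0.26]
  ]
}}

```text
t: 2.7
eef_pos: [435.4, -259.5, 437.4]
tcp_rot: [3.141, 0.0, 1.801]
ft_force: [-0.2, -0.5, 0.6]
opening: 0.631
grip_force: 0.0
```

Emit:
{"op": "move_arm", "data": {
  "commands": [
    [[0.37,0.59,0.06],0.98,0.26],
    [[0.37,0.59,0.06],0.98,0.26],
    [[0.37,0.59,0.06],0.98,0.26],
    [[0.37,0.59,0.06],0.98,0.26],
    [[0.37,0.59,0.06],0.98,0.26],
    [[0.37,0.59,0.06],0.98,0.26],
    [[0.37,0.59,0.06],0.98,0.26],
    [[0.37,0.59,0.06],0.98,0.26],
    [[0.37,0.59,0.06],0.98,0.26],
    [[0.37,0.59,0.06],0.98,0.26],
    [[0.37,0.59,0.06],0.98,0.26],
    [[0.37,0.59,0.06],0.98,0.26],
    [[0.37,0.59,0.06],0.98,0.26],
    [[0.37,0.59,0.06],0.98,0.26],
    [[0.37,0.59,0.06],0.98,0.26],
    [[0.37,0.59,0.06],0.98,0.26],
    [[0.37,0.59,0.06],0.98,0.26],
    [[0,0,0],0,0.26]
  ]
}}

```text
t: 4.2
eef_pos: [624.9, 42.9, 467.8]
tcp_rot: [3.141, 0.001, 3.136]
ft_force: [-0.3, -0.3, -0.2]
opening: 0.629
grip_force: 0.0
```

Emit:
{"op": "move_arm", "data": {
  "commands": [
    [[0,-0.05,-0.6],0,0.26],
    [[0,0,-0.6],0,0.26],
    [[0,0,-0.6],0,0.26],
    [[0,0,-0.6],0,0.26],
    [[0,0,-0.6],0,0.26],
    [[0,0,-0.6],0,0.26],
    [[0,0,-0.2],0,0.26],
    [[0,0,-0.2],0,0.26],
    [[0,0,-0.2],0,0.26],
    [[0,0,-0.2],0,0.26],
    [[0,0,-0.2],0,0.26],
    [[0,0,-0.2],0,0.26]
  ]
}}

```text
t: 5.2
eef_pos: [623.7, 38.9, 323.8]
tcp_rot: [3.142, 0.001, 3.13]
ft_force: [-1.1, -0.0, 2.4]
opening: 0.63
grip_force: 0.9
```

Emit:
{"op": "move_arm", "data": {
  "commands": [
    [[0,0,-0.13],0,0.26],
    [[0,0,-0.13],0,0.26],
    [[0,0,-0.13],0,0.26],
    [[0,0,-0.13],0,0.26],
    [[0,0,-0.13],0,0.26],
    [[0,0,-0.13],0,0.26],
    [[0,0,-0.13],0,0.26]
  ]
}}

```text
t: 5.78
eef_pos: [623.7, 39.0, 296.1]
tcp_rot: [3.141, -0.0, 3.13]
ft_force: [-1.6, 0.3, 2.1]
opening: 0.631
grip_force: 0.8
```

Emit:
{"op": "move_arm", "data": {
  "commands": [
    [[0,0,-0.05],0,0.26],
    [[0,0,-0.05],0,0.26],
    [[0,0,0],0,0.26]
  ]
}}

```text
t: 6.03
eef_pos: [623.6, 38.9, 293.7]
tcp_rot: [3.142, -0.0, 3.13]
ft_force: [-2.2, -0.4, 3.2]
opening: 0.627
grip_force: 1.5
```

Emit:
{"op": "move_arm", "data": {
  "commands": [
    [[0,0,-0.05],0,0.26],
    [[0,0,0],0,0.26]
  ]
}}

```text
t: 6.2
eef_pos: [623.6, 39.0, 292.7]
tcp_rot: [3.142, 0.0, 3.13]
ft_force: [-5.4, -0.3, 7.8]
opening: 0.632
grip_force: 4.3
```

Emit:
{"op": "move_arm", "data": {
  "commands": [
    [[0,0,0.5],0,0.26],
    [[0,0,0.8],0,0.26],
    [[-0.5,0,0.8],0,0.26],
    [[-0.7,0,0.8],0,0.26],
    [[-0.7,0,0.2],0,0.26],
    [[-0.7,0,0],0,0.26],
    [[0,0,0],0,0.26]
  ]
}}

```text
t: 6.78
eef_pos: [543.1, 39.1, 385.8]
tcp_rot: [3.141, 0.0, 3.13]
ft_force: [0.5, -0.0, 0.2]
opening: 0.629
grip_force: 0.0
```

Run:
```python
from h import *
print(env.state()['eef_pos'])
ps={n:read_camera(n) for n in('side','wrist')}
for n,p in ps.items():
    save(p,n+'1')
    for th in('lock','slot','hatch_edge'):
        r=search_frame(th,p)
        print(n,th,[(np.round(x['at']).tolist(),round(x['confidence'],2),onz(p,x['at'],115).round()) for x in r[:2]])
    print(proj(p,[[546,39,124],[546,39,108]]).round())
```

```text
[543.06820377  39.13760082 385.75670772]
side lock [([362.0, 219.0], 0.69, array([548.,  49., 115.]))]
side slot [([358.0, 218.0], 0.88, array([554.,  42., 115.]))]
side hatch_edge [([336.0, 236.0], 0.92, array([617.,  56., 115.]))]
[[360. 212.]
 [360. 218.]]
wrist lock [([314.0, 247.0], 0.67, array([544.,  38., 115.]))]
wrist slot [([313.0, 246.0], 0.55, array([542.,  38., 115.]))]
wrist hatch_edge [([316.0, 233.0], 0.73, array([532.,  40., 115.]))]
[[315. 254.]
 [315. 248.]]
```

View pics/wrist1.png

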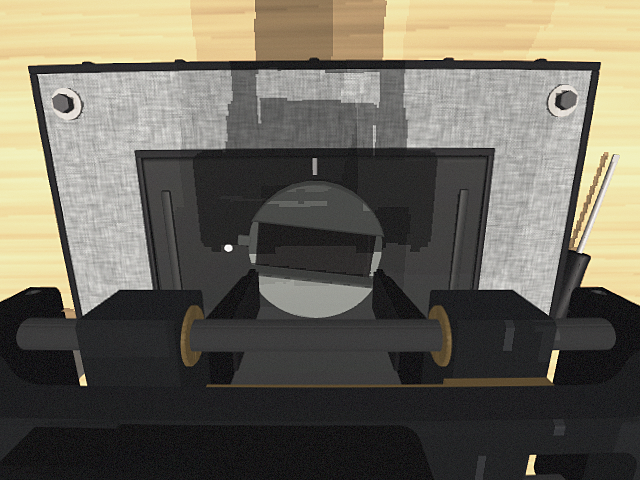

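View pics/side1.png

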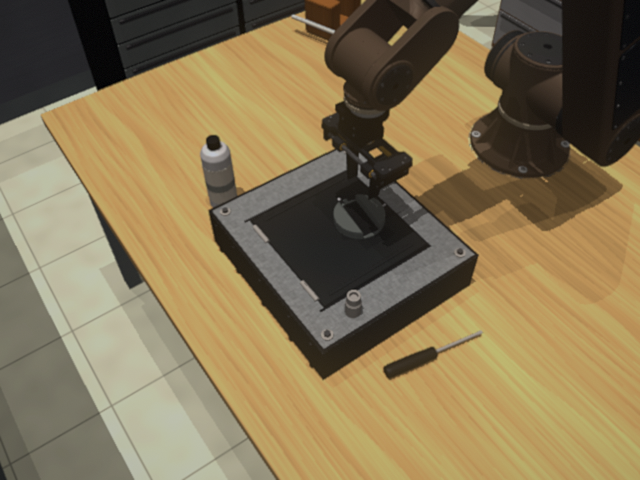

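Emit:
{"op": "move_arm", "data": {
  "commands": [
    [[0.03,0,-0.3],-0.75,0.26],
    [[0,0,-0.5],-0.75,0.26],
    [[0,0,-0.5],0,0.26],
    [[0,0,-0.5],0,0.26],
    [[0,0,-0.4],0,0.26],
    [[0,0,-0.2],0,0.26],
    [[0,0,-0.1],0,0.26],
    [[0,0,-0.1],0,0.26],
    [[0,0,0],0,0.26]
  ]
}}

```text
t: 7.93
eef_pos: [546.7, 38.9, 306.9]
tcp_rot: [3.142, -0.0, 3.01]
ft_force: [-1.0, 0.1, -0.6]
opening: 0.629
grip_force: 0.0
```

Emit:
{"op": "move_arm", "data": {
  "commands": [
    [[0,0,-0.1],0,0.26],
    [[0,0,-0.1],0,0.26],
    [[0,0,-0.05],0,0.26],
    [[0,0,0],0,0.26]
  ]
}}

```text
t: 8.27
eef_pos: [546.6, 39.0, 299.4]
tcp_rot: [3.141, 0.0, 3.01]
ft_force: [0.7, 1.1, 0.4]
opening: 0.631
grip_force: 0.1
```

Emit:
{"op": "move_arm", "data": {
  "commands": [
    [[0,0,-0.05],0,0.26],
    [[0,0,-0.05],0,0.26],
    [[0,0,0],0,0.26]
  ]
}}

```text
t: 8.52
eef_pos: [546.5, 38.9, 297.0]
tcp_rot: [3.141, 0.0, 3.01]
ft_force: [-2.8, -0.4, 5.6]
opening: 0.63
grip_force: 3.0
```

Emit:
{"op": "move_arm", "data": {
  "commands": [
    [[0,0,-0.05],0,0.26],
    [[0,0,-0.05],0,0.26],
    [[0,0,0],0,0.26]
  ]
}}

```text
t: 8.77
eef_pos: [546.5, 38.9, 294.4]
tcp_rot: [3.142, 0.001, 3.01]
ft_force: [-3.4, -0.4, 9.6]
opening: 0.63
grip_force: 5.2
```

Emit:
{"op": "move_arm", "data": {
  "commands": [
    [[0,0,-0.05],0,0.26],
    [[0,0,0],0,0.26]
  ]
}}

```text
t: 8.93
eef_pos: [546.4, 39.0, 293.1]
tcp_rot: [3.141, 0.001, 3.01]
ft_force: [-5.8, 0.5, 14.1]
opening: 0.63
grip_force: 6.9
```

Emit:
{"op": "move_arm", "data": {
  "commands": [
    [[0,0,-0.02],-0.6,0.26],
    [[0,0,0],-0.8,0.26],
    [[0,0,0],-0.8,0.26],
    [[0,0,0],-0.8,0.26],
    [[0,0,0],-0.8,0.26],
    [[0,0,0],-0.8,0.26],
    [[0,0,0],-0.8,0.26],
    [[0,0,0],-0.8,0.26]
  ]
}}

```text
t: 9.6
eef_pos: [546.6, 39.2, 292.8]
tcp_rot: [3.14, 0.001, 2.511]
ft_force: [-4.4, 2.7, 15.4]
opening: 0.629
grip_force: 7.8
```

Run:
```python
from h import *
s=env.state(); print({k:np.round(s[k],2).tolist() for k in('t','eef_pos','tcp_rot','ft_force','moment','joints')})
p=read_camera('wrist');save(p,'wrist2')
```

```text
{'t': 9.6, 'eef_pos': [546.57, 39.16, 292.79], 'tcp_rot': [3.14, 0.0, 2.51], 'ft_force': [-4.42, 2.67, 15.38], 'moment': [0.64, 0.47, 0.1], 'joints': [-0.05, 0.53, 1.86, 0.0, 0.75, -0.99]}
```

View pics/wrist2.png

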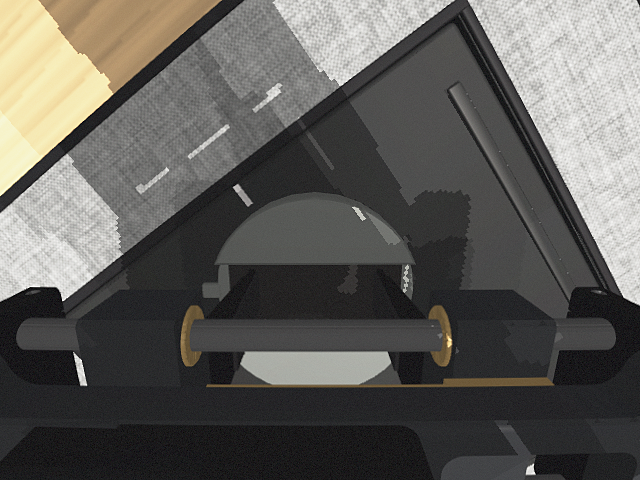

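Emit:
{"op": "move_arm", "data": {
  "commands": [
    [[0,0,0],-0.8,0.26],
    [[0,0,0],-0.8,0.26],
    [[0,0,0],-0.8,0.26],
    [[0,0,0],-0.8,0.26],
    [[0,0,0],-0.8,0.26],
    [[0,0,0],-0.8,0.26],
    [[0,0,0],-0.8,0.26],
    [[0,0,0],-0.8,0.26]
  ]
}}

```text
t: 10.32
eef_pos: [546.8, 39.2, 292.8]
tcp_rot: [3.139, 0.001, 1.999]
ft_force: [-2.3, 2.8, 14.6]
opening: 0.632
grip_force: 7.0
```

Emit:
{"op": "move_arm", "data": {
  "commands": [
    [[0,0,0],-0.8,0.26],
    [[0,0,0],-0.8,0.26],
    [[0,0,0],-0.8,0.26],
    [[0,0,0],-0.8,0.26],
    [[0,0,0],-0.8,0.26],
    [[0,0,0],-0.8,0.26],
    [[0,0,0],-0.8,0.26]
  ]
}}

```text
t: 10.9
eef_pos: [547.0, 39.2, 292.8]
tcp_rot: [3.138, -0.0, 1.551]
ft_force: [-1.7, 5.8, 13.1]
opening: 0.63
grip_force: 6.6
```

Run:
```python
from h import *
s=env.state(); print({k:np.round(s[k],2).tolist() for k in('t','eef_pos','tcp_rot','ft_force','moment','joints')})
p=read_camera('wrist');save(p,'wrist3')
```

```text
{'t': 10.9, 'eef_pos': [547.01, 39.23, 292.85], 'tcp_rot': [3.14, -0.0, 1.55], 'ft_force': [-1.72, 5.85, 13.1], 'moment': [1.11, -0.43, 0.28], 'joints': [-0.05, 0.53, 1.86, 0.0, 0.75, -0.03]}
```

View pics/wrist3.png

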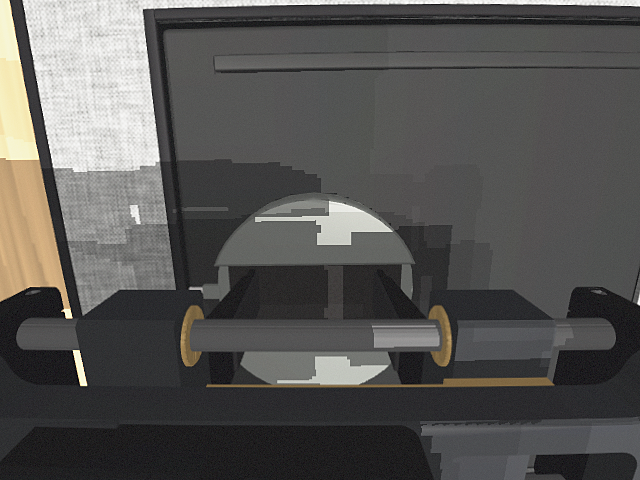

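Emit:
{"op": "move_arm", "data": {
  "commands": [
    [[0,0,0],-0.7,0.26],
    [[0,0,0],-0.7,0.26],
    [[0,0,0],-0.7,0.26]
  ]
}}

```text
t: 11.2
eef_pos: [547.2, 39.3, 292.9]
tcp_rot: [3.137, -0.001, 1.383]
ft_force: [0.1, 2.8, 12.1]
opening: 0.629
grip_force: 6.4
```

Run:
```python
from h import *
s=env.state(); print({k:np.round(s[k],2).tolist() for k in('t','eef_pos','tcp_rot','ft_force','moment','joints')})
```

```text
{'t': 11.2, 'eef_pos': [547.17, 39.28, 292.9], 'tcp_rot': [3.14, -0.0, 1.38], 'ft_force': [0.11, 2.81, 12.06], 'moment': [0.58, -0.48, 0.25], 'joints': [-0.05, 0.53, 1.86, 0.0, 0.75, 0.14]}
```

Emit:
{"op": "move_arm", "data": {
  "commands": [
    [[0,0,0],-0.6,0.26],
    [[0,0,0],-0.6,0.26],
    [[0,0,0],0,0.26]
  ]
}}

```text
t: 11.45
eef_pos: [546.8, 39.0, 292.9]
tcp_rot: [3.138, 0.002, 1.294]
ft_force: [-3.2, -3.3, 15.5]
opening: 0.628
grip_force: 39.4
```

Run:
```python
from h import *
s=env.state(); print({k:np.round(s[k],2).tolist() for k in('t','eef_pos','tcp_rot','ft_force','moment','joints')})
p=read_camera('wrist');save(p,'wrist4')
```

```text
{'t': 11.45, 'eef_pos': [546.79, 38.97, 292.85], 'tcp_rot': [3.14, 0.0, 1.29], 'ft_force': [-3.2, -3.28, 15.51], 'moment': [-0.56, 0.19, 3.12], 'joints': [-0.05, 0.53, 1.86, -0.0, 0.75, 0.23]}
```

View pics/wrist4.png

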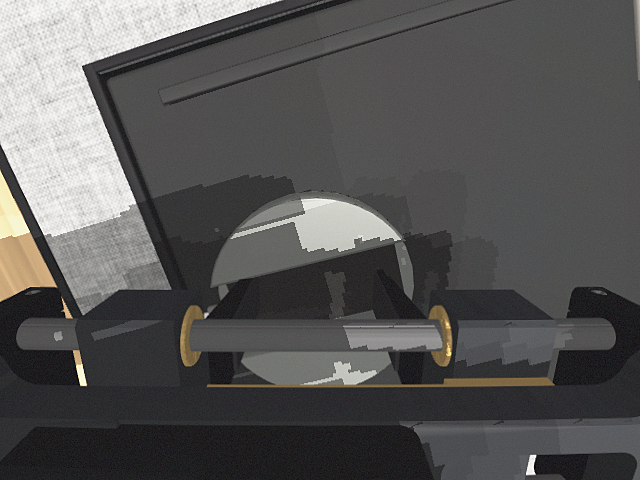

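Emit:
{"op": "move_arm", "data": {
  "commands": [
    [[0,0,0.06],0.5,0.26],
    [[0,0,0.1],0.9,0.26],
    [[0,0,0.15],0.9,0.26],
    [[0,0,0.2],0,0.26],
    [[0,0,0.4],0,0.26],
    [[0,0,0.8],0,0.26],
    [[0,0,0.9],0,0.26],
    [[0,0,0.9],0,0.26],
    [[-0.5,0,0.9],0,0.26],
    [[-0.9,0,0.2],0,0.26],
    [[-0.9,0,0],0,0.26],
    [[-0.9,0,0],0,0.26],
    [[0,0,0],0,0.26]
  ]
}}

```text
t: 12.58
eef_pos: [446.8, 39.2, 430.2]
tcp_rot: [-3.14, 0.0, 1.471]
ft_force: [0.6, 0.1, 0.7]
opening: 0.631
grip_force: 0.0
```

Run:
```python
from h import *
s=env.state(); print({k:np.round(s[k],2).tolist() for k in('t','eef_pos','tcp_rot','ft_force','moment')})
a=read_camera('wrist');b=read_camera('side')
save(a,'wrist5')
cv2.imwrite('pics/side5.png',cv2.resize(b['image'][120:390,180:500,::-1],(704,594),interpolation=cv2.INTER_CUBIC))
```

```text
{'t': 12.58, 'eef_pos': [446.81, 39.2, 430.18], 'tcp_rot': [-3.14, 0.0, 1.47], 'ft_force': [0.59, 0.1, 0.69], 'moment': [-0.05, -0.1, -0.0]}
```

View pics/wrist5.png

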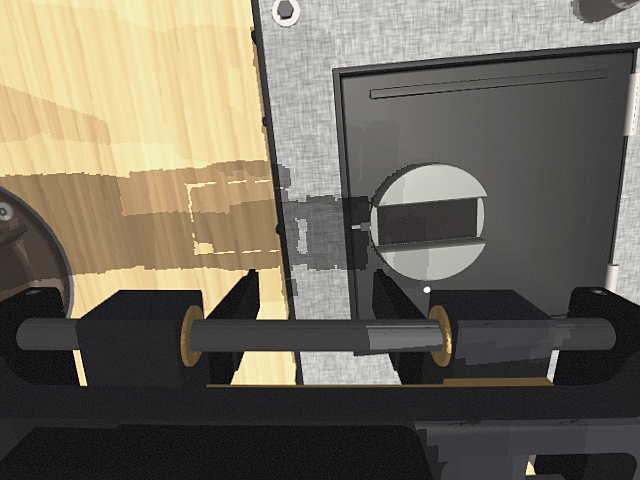

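View pics/side5.png

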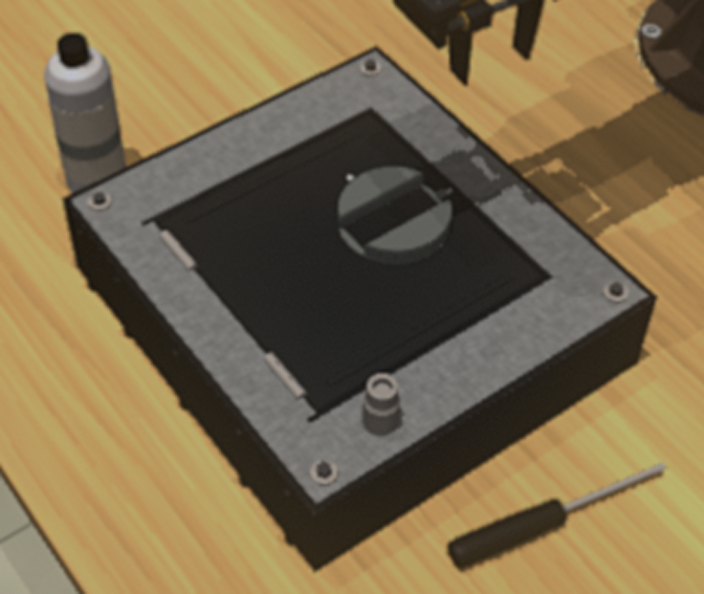

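The wrist view shows the pointer at the free-edge mark (around 362,226). The slot runs perpendicular to the hinge, parallel to the hatch's side edges. In the side view the hatch is flush, and the socket, can and screwdriver haven't moved.

```bash
python3 -c "
from cell import env
print(env.job_done())"
```

```text
the job is handed in; nothing more can be done
None
```

The hatch is pushed down, and its lock is turned clockwise to the stop (torque rose sharply there); it stayed flush with the arm clear, nothing else was disturbed, and the job was handed in at about 13 s of the 51 s limit.

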